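# Load a collimator barrel into a V-groove fixture

### The job

Take the longer of the two metal barrels from the grey rack and lay it in the V-groove of the dark alignment fixture, tapered nose towards the end stop and short of the bridge. Then push it gently along the groove, under the sprung plunger of the bridge, until you feel the nose bear lightly on the end stop, and let go, leaving it lying in the groove against the stop. Never ram the stop, and leave the other barrel and the other things on the bench where they are.

Things in the scene. Friction and masses are not known exactly. Their poses are not given: they have to be found in the camera images.
- barrel: the longer barrel: plain aluminium cylinder 120 mm long over all, 25 mm in diameter, 0.14 to 0.23 kg, lying in the rack with its axis 36 mm above the bench. Origin at its middle on its axis; its x axis runs along it towards the nose
- barrel_nose (a point): centre of the barrel's flat nose face, 60 mm from its origin along +x; the last 10 mm taper from 25 mm to this face, 16 mm in diameter
- barrel_tail (a point): centre of the barrel's flat tail face, 60 mm from its origin along -x; the last 8 mm are a rigid black plastic cap 19 mm in diameter
- fixture: V-groove fixture, dark metal, fixed: base plate 270 x 60 x 12 mm, x = -125 to +145 mm. Origin on the bench under the groove's centre line; x is the push direction, towards the stop, z up. The groove's block, x = -120 to +70 mm, is 43 mm wide, top 33.5 mm above the bench: 6.5 mm under a seated barrel's axis, so fingers can hold or push the barrel there
- groove (a point): a point on the axis of a barrel seated in the 90 degree groove: 55 mm from the fixture's origin along -x, 40 mm above the bench; a barrel laid with its middle here is clear of the bridge. The groove is open at its tail end
- plunger_tip (a point): lowest point of the sprung brass plunger in the bridge, 45 mm from the fixture's origin along +x, at rest 2 mm lower than the top of a seated barrel. The tapered nose lifts it; it then presses on the barrel with about 1.4 N. Entering it and sliding under it resist a push by some 2 to 15 N, differing from time to time
- bridge (a point): middle of the top of the aluminium bridge over the groove, 82 mm above the bench (the plunger's knob reaches 92 mm); 12 mm thick along x (39 to 51 mm from the fixture's origin), 60 mm wide, uprights at 22 to 30 mm either side of the centre line, crossbar 10 mm high
- stop: end stop at the fixture's far end, set at a different place along the groove each time, then rigid: aluminium upright 40 mm wide, to 64 mm above the bench. Origin on the base plate (12 mm above the bench) under the face of its button; axes as the fixture's; 82 to 102 mm from the fixture's origin along x
- stop_face (a point): centre of the face of the stop's round steel button (20 mm in diameter, facing the groove), 40 mm above the bench, where the nose must touch
- rack: grey rack, fixed: base 100 x 150 x 10 mm, two V slots along its x axis at y = -45 and +45 mm, each of two rails at x = 18 to 32 and -18 to -32 mm, tops 29.5 mm above the bench. Origin on the bench under its middle. Either slot may hold the longer barrel; both noses point along the rack's +x
- short_barrel: the shorter barrel, same shape and diameter but 80 mm long, in the rack's other slot; origin at its middle; to be left alone
- jar: small amber glass jar, 40 mm in diameter, 55 mm high, standing on the bench; origin at its foot; to be left alone
- driver: screwdriver 160 mm long lying on the bench beside the rack; to be left alone
- post: plain steel post, 25 mm in diameter, 50 mm high, standing beside the fixture; origin at its foot; to be left alone
- dish: clear shallow dish, 60 mm in diameter, 14 mm high, beside the fixture; origin at its foot; to be left alone
Not all that is in view belongs to the job. Leave any red or yellow look-alike of the barrel alone.

How it is judged:
By the outcome, as a careful person would: the job done as asked, in the order asked, and still so for the second after the job is handed in, with the robot touching nothing.
It also fails if it takes over 64 s, if anything falls off the work surface, if the arm or the gripper's body presses on something with over 40 N, if the wrist force passes 120 N, or if a joint passes its speed limit or range.

### The arm

A 6-joint arm with a two-finger parallel gripper is mounted at the origin on the work surface. World frame = base frame: x ahead of the robot, y to its left, z up, the work surface at z = 0. Lengths are in m, angles in rad, forces in N, time in s.
With the tool pointing down it reaches from about 0.35 to 0.775 m from the base axis. Payload 5.5 kg.
Tool frame: the origin (TCP) lies between the finger pads; the fingertips stand 19 mm ahead of it and the grasp point (between the pads) is the TCP (finger_overhang is the distance from the TCP to the fingertips, in m); z points along the fingers, y is the line along which they close (so a half turn about z gives the same grasp; the last joint's range is limited). The gripper opens to 85 mm and grips with 20 to 120 N. Pads are 22 mm wide; open, the fingers measure 114 mm over their backs; the gripper's body (76 mm by 85 mm) begins 54 mm behind the grasp point. The pads swing forward as they close: fully open they stand 13 mm farther back than shut.
Start: joints at [1.182, 0.313, 0.046, 1.304, 0, 1.431], TCP at [0.142, 0.557, 0.25] pointing down, gripper open.
Joint ranges: [-2.76, 2.76], [-0.86, 1.69], [-1.03, 1.26], [-2.2, 2.34], [-1.47, 1.5], [-3.14, 3.14]. Speed limits (rad/s): [2.57, 2.57, 3.14, 3.14, 3.14, 3.14].

### API

Orientations are given as a rotation vector (axis times angle).
In Python, from plant import get_obs, camera, camera_info, close_job, recognise, regions_of, landmark_of, finger_overhang gives the robot as it stands.
- The arm moves only by the tool move_arm, never from a script. Its argument "commands" is text: rows parted by semicolons, each of 5 numbers parted by spaces: the shift along the tool's x, y, z in m, then the turn about the tool's z in degrees, then the finger opening in m, from 0 to 0.0854. A call has 1 to 5 rows; each row shifts and turns the commanded pose from where the row before left it, along the tool's axes as they then stand; what a row does not reach is not made up. A row lasts 1/10 s, in which the tool goes at most 50 mm and 8.59 degrees, less where a joint would pass 70% of its speed; a pose out of reach is approached as far as the arm can. A call is refused whole if a number of a shift passes 0.05 or a number of a turn 8.59, either way. A call with a gripper value outside its range is refused whole. The fingers move at their own pace and stop on an object; "force" is the grip in N (left out, the last holds). Time passes only in rows, so rows that do not move let the fingers close. It gives the time, the measured TCP pose, the force, the opening and the grip force at its end, in the units of the state.
- get_obs(): the state, without advancing time (a new reading comes with each control period).
- camera(name): name is "scene" or "top"; returns the picture (420x560x3 uint8, blue, green, red); there is no depth.
- camera_info(name): a dict with "intrinsics" (3x3 intrinsics, pixels), "k1" (the pictures are not rectified: a ray, as slopes to the right and down, at radius r is drawn at 1 + k1 r^2 times it, then the intrinsics apply), "R" (3x3) and "t" (3): a world point X has camera coordinates R X + t. Camera axes: x right, y down, z forward; pixel columns grow to the right and rows downward; lengths in m; the calibration is good to about 2 mm. A picture is of the moment at which its call begins. camera_info takes no time and is no camera call.
- close_job(): hands the job in; it is judged then, once.
Trained networks look in the newest picture that a camera, given by its name, has taken for a name from the list of things; names that differ only in an ending like _2 or _b are one class to them, and where a whole thing is asked for, a point or a joint stands for the part that bears it (a point fixed in the world has none). Each returns a list of dicts, best first, with "confidence" (0 to 1); they miss things now and then, are a little off and sometimes report something else, mostly with a low value. They report only what shows in the picture. A call takes as long as a camera call. They do not tell look-alikes from the thing itself.
- recognise(query, camera): "rect" ([left, top, width, height] in pixels, round what is visible of it).
- regions_of(query, camera): "pixels" (420x560 bool, what is visible of it) and "rect" ([left, top, width, height] in pixels, round what is visible of it).
- landmark_of(query, camera): "at" ([column, row] in pixels: a listed point, or the origin of a listed thing).
The state is a dict: "clock": time; "joint_positions": joint angles; "qvel": joint speeds; "joint_efforts": joint torques, N m; "tcp_pos": TCP position; "ee_rot": TCP orientation; "force": force on the tool from outside, world axes, zero at the start; "wrist_torque": the same for the moment, N m; "gripper_width": finger opening in m; "grip_force": force on a finger pad.
Only numpy, scipy, OpenCV 4.12 (cv2) and the standard library are available. Lean on these libraries where they do the work, as an engineer would, in place of code of your own. Each camera call takes 0.05 s, during which the arm holds its last target. There are 200 camera calls.

## Working session

There is one attempt and no reset: what is moved stays moved. The work goes in short steps, Python scripts to look and compute and a tool call to move; the robot and the scene stay as the last step left them, time stands still between calls to the robot, and variables do not carry over. Pictures are saved under pics/ and viewed, at most 10 in all, crops included, and the job is handed in when it is done.

Besides the shell and the picture viewer there is one more tool, called after "Request:" by a JSON object that holds its "op" and its "data". move_arm: Moves the arm, as the interface text tells. Its arguments: {"type":"object","properties":{"commands":{"type":"string"},"force":{"type":"number"}},"required":["commands"]}

```bash
mkdir -p pics; cat > h.py <<'E'
import numpy as np, cv2
from plant import *
def ray(cam,p):
    i=camera_info(cam);K=np.array(i["intrinsics"]);k=i["k1"];R=np.array(i["R"]);t=np.array(i["t"])
    d=np.linalg.solve(K,[p[0],p[1],1.]);q=d[:2].copy()
    for _ in range(30): q=d[:2]/(1+k*(q@q))
    return -R.T@t, R.T@np.array([q[0],q[1],1.])
def at(cam,p,z):
    c,d=ray(cam,p); return c+d*(z-c[2])/d[2]
def proj(cam,X):
    i=camera_info(cam);K=np.array(i["intrinsics"]);c=np.array(i["R"])@np.array(X)+np.array(i["t"])
    q=c[:2]/c[2];q=q*(1+i["k1"]*(q@q));return (K@[q[0],q[1],1])[:2]
E
cat > a.py <<'E'
from h import *
for c in("top","scene"):
    im=camera(c);cv2.imwrite(f"pics/{c}0.png",im)
    i=camera_info(c);print(c,np.round(-np.array(i["R"]).T@i["t"],3),i["intrinsics"][0][0],i["k1"])
    for n,z in dict(barrel=.036,barrel_nose=.036,barrel_tail=.036,short_barrel=.036,groove=.04,plunger_tip=.05,bridge=.082,stop_face=.04,fixture=0,rack=0,jar=0,post=0,dish=0).items():
        print(n,[(np.round(r["at"]).astype(int).tolist(),round(r["confidence"],2),np.round(at(c,r["at"],z)[:2],3).tolist()) for r in landmark_of(n,c)[:3]])
E
python3 a.py
```

```text
top [0.494 0.024 1.146] 444.0749764758221 -0.046172339334448455
barrel [([175, 238], 0.61, [0.519, 0.278]), ([188, 305], 0.56, [0.353, 0.246]), ([281, 252], 0.56, [0.478, 0.014])]
barrel_nose [([182, 216], 0.68, [0.573, 0.26]), ([211, 298], 0.67, [0.369, 0.19])]
barrel_tail [([300, 270], 0.92, [0.433, -0.032]), ([166, 306], 0.82, [0.352, 0.302]), ([176, 263], 0.7, [0.458, 0.277])]
short_barrel [([214, 245], 0.81, [0.5, 0.182])]
groove [([345, 231], 0.67, [0.527, -0.147])]
plunger_tip [([349, 186], 0.55, [0.64, -0.16])]
bridge [([348, 191], 0.68, [0.621, -0.149]), ([349, 172], 0.17, [0.67, -0.155])]
stop_face [([349, 227], 0.59, [0.536, -0.157]), ([350, 173], 0.54, [0.674, -0.163]), ([173, 261], 0.31, [0.462, 0.282])]
fixture [([201, 241], 0.54, [0.51, 0.221])]
rack [([201, 242], 0.61, [0.509, 0.22])]
jar [([272, 139], 0.65, [0.774, 0.031])]
post [([346, 192], 0.55, [0.631, -0.159]), ([318, 176], 0.53, [0.672, -0.085])]
dish [([385, 178], 0.76, [0.664, -0.262])]
scene [ 0.877 -0.379  0.951] 471.645664708608 -0.013057889898642499
barrel [([308, 148], 0.88, [0.521, 0.272]), ([249, 130],
[... 197 characters left out ...]
01, 216], 0.89, [0.429, -0.031]), ([261, 119], 0.8, [0.37, 0.281]), ([286, 132], 0.65, [0.446, 0.285])]
short_barrel [([238, 311], 0.57, [0.634, -0.159]), ([283, 171], 0.56, [0.509, 0.179]), ([328, 159], 0.29, [0.578, 0.271])]
groove [([202, 275], 0.76, [0.526, -0.142]), ([220, 365], 0.53, [0.672, -0.264])]
plunger_tip [([239, 310], 0.42, [0.638, -0.16])]
bridge [([239, 304], 0.73, [0.639, -0.157])]
stop_face [([257, 326], 0.84, [0.684, -0.162])]
fixture [([224, 304], 0.98, [0.59, -0.155])]
rack [([298, 166], 0.84, [0.516, 0.236])]
jar [([350, 283], 0.64, [0.784, 0.04]), ([326, 161], 0.39, [0.567, 0.29])]
post [([237, 303], 0.73, [0.612, -0.137]), ([276, 303], 0.67, [0.678, -0.091])]
dish []
```

```bash
python3 -c "
import cv2
a=cv2.imread('pics/top0.png');b=cv2.imread('pics/scene0.png')
cv2.imwrite('pics/t1.png',cv2.resize(a[120:330,130:410],(800,600),interpolation=3))
cv2.imwrite('pics/s1.png',cv2.resize(b[90:390,130:410],(560,600),interpolation=3))"
```

```text
(no output)
```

View pics/t1.png

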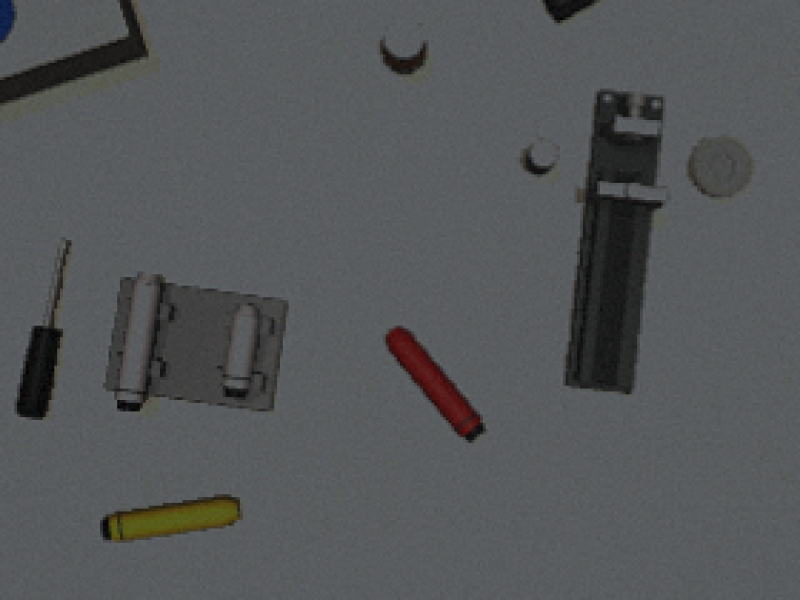

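View pics/s1.png

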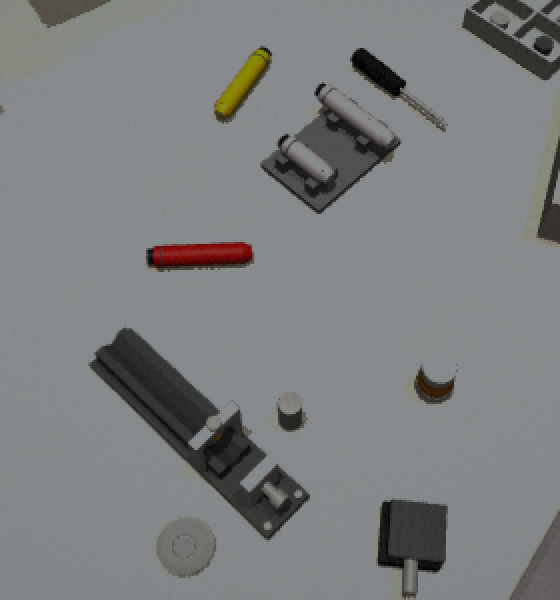

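The top crop (offset 130,120; scale 2.857) shows four candidates:
- the long grey barrel at full-image (178,239)
- the short grey barrel at (214,244)
- the red look-alike at (282,252)
- the yellow look-alike at (190,301)

The one meant is the grey one in the rack's left slot (178,239): it is metal, in the rack and the longer of the two. The crop confirms this. The nose points up (+x). The fixture runs from (340,255) to (350,152) with the stop at the top.

```bash
cat > b.py <<'E'
from h import *
for c in("top","scene"):
    camera(c)
    for r in regions_of("barrel",c)[:5]:
        ys,xs=np.nonzero(r["pixels"]);P=np.array([at(c,p,.036)[:2] for p in zip(xs,ys)])
        m=P.mean(0);w,v=np.linalg.eigh(np.cov(P.T));a=np.degrees(np.arctan2(v[1,1],v[0,1]))
        q=(P-m)@v[:,1];print(c,r["rect"],round(r["confidence"],2),"ctr",m.round(4),"mid",(m+v[:,1]*(q.max()+q.min())/2).round(4),"yaw",a.round(1),"len",np.ptp(q).round(3))
# plate corners, crop px -> full
T=lambda p:(np.array(p)/2.857+[130,120])
S=lambda p:(np.array(p)/2+[130,90])
for n,p in dict(farL=(597,91),farR=(663,97),nearL=(567,386),nearR=(632,393)).items(): print(n,at("top",T(p),.012)[:2].round(4))
for n,p in dict(farL=(309,495),farR=(269,538),nearR=(91,364)).items(): print("s",n,at("scene",S(p),.012)[:2].round(4))
for n,p,z in (("brL",(597,188),.082),("brR",(667,194),.082),("stL",(614,120),.064),("stR",(662,125),.064)): print(n,at("top",T(p),z)[:2].round(4))
# rack corners z=.01
for p in ((122,278),(288,298),(272,410),(107,390)): print("rack",at("top",T(p),.01)[:2].round(4))
print(get_obs()["ee_rot"],get_obs()["force"])
E
python3 b.py
python3 -c "
import cv2
a=cv2.imread('pics/top0.png');b=cv2.imread('pics/scene0.png')
A=cv2.resize(a[150:265,320:370],(350,600*805//805),interpolation=3);B=cv2.resize(b[240:370,165:295],(450,600),interpolation=3)
A=cv2.convertScaleAbs(cv2.hconcat([A,B]),alpha=1.8);cv2.imwrite('pics/f.png',A)"
```

```text
top [266.1, 234.6, 36.0, 40.6] 0.86 ctr [0.4736 0.0116] mid [0.474  0.0119] yaw -141.9 len 0.117
top [168.6, 214.3, 17.7, 48.6] 0.65 ctr [0.516  0.2709] mid [0.5164 0.2708] yaw 170.4 len 0.122
top [164.6, 296.6, 47.9, 12.6] 0.56 ctr [0.3607 0.2446] mid [0.3607 0.2446] yaw 97.9 len 0.121
top [342.9, 153.8, 17.3, 20.1] 0.53 ctr [ 0.6999 -0.1684] mid [ 0.7049 -0.1693] yaw 170.1 len 0.046
scene [288.4, 133.6, 39.1, 30.0] 0.97 ctr [0.5162 0.2731] mid [0.5158 0.2731] yaw 170.3 len 0.126
scene [204.4, 212.0, 52.1, 11.8] 0.73 ctr [0.4839 0.0041] mid [0.4833 0.0037] yaw -142.0 len 0.117
scene [253.6, 318.7, 17.3, 25.6] 0.69 ctr [ 0.6972 -0.1663] mid [ 0.698  -0.1669] yaw 142.5 len 0.054
scene [235.3, 113.7, 28.2, 36.8] 0.63 ctr [0.3721 0.2344] mid [0.3719 0.2357] yaw 98.3 len 0.128
scene [267.8, 158.5, 32.1, 27.8] 0.62 ctr [0.5083 0.1827] mid [0.5064 0.183 ] yaw 168.9 len 0.088
farL [ 0.7335 -0.1419]
farR [ 0.7269 -0.202 ]
nearL [ 0.4674 -0.1062]
nearR [ 0.4598 -0.1642]
s farL [ 0.7373 -0.1433]
s farR [ 0.7294 -0.201 ]
s nearR [ 0.4637 -0.1616]
brL [ 0.6354 -0.1288]
brR [ 0.629  -0.1882]
stL [ 0.6968 -0.1482]
stR [ 0.6916 -0.1898]
rack [0.5728 0.2901]
rack [0.5516 0.1413]
rack [0.4521 0.157 ]
rack [0.473 0.304]
[3.89770315e-01 3.11726938e+00 1.10946942e-04] [ 0.322756    0.54788693 -0.71711469]
```

View pics/f.png

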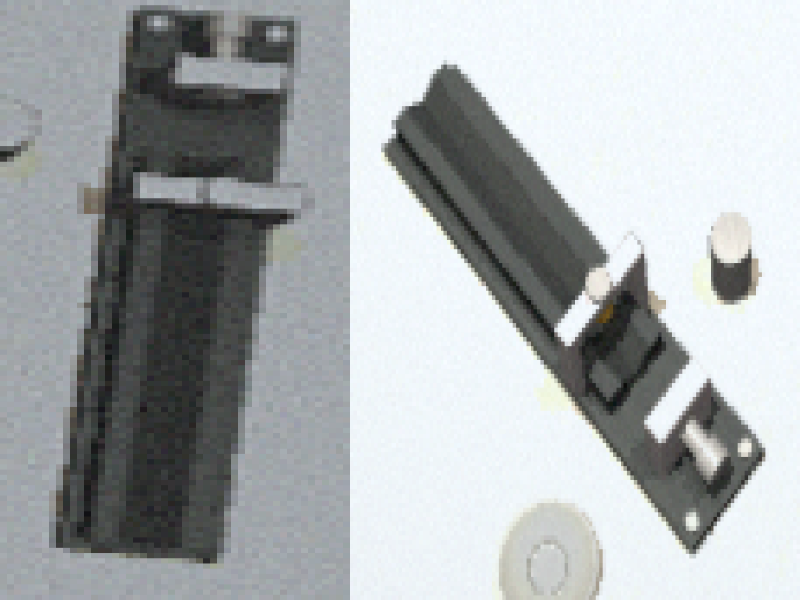

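The enlarged view confirms the fixture: bridge at top-image (348,190), stop beyond it at (352,167), groove clear. From this:
- **Barrel:** middle about (0.5165, 0.271), yaw −9°.
- **Fixture:** origin about (0.588, −0.152), yaw −8°. The plate length comes out at 0.269, against 0.270 given.

Next I go above the barrel.

Request:
{"op": "move_arm", "data": {"commands": "0 0 0 -5.3 0.05; -0.0415 -0.0224 0 0 0.05; -0.0415 -0.0224 0 0 0.05; -0.0415 -0.0224 0 0 0.05; -0.0415 -0.0224 0 0 0.05", "force": 40}}

```text
clock: 2.1
tcp_pos: [0.2927, 0.4419, 0.2504]
ee_rot: [0.244, 3.132, 0.001]
force: [0.6, 0.6, -0.2]
gripper_width: 0.0504
grip_force: 0.0
```

Request:
{"op": "move_arm", "data": {"commands": "-0.0415 -0.0224 0 0 0.05; -0.0415 -0.0224 0 0 0.05; -0.0415 -0.0224 0 0 0.05; -0.0415 -0.0224 0 0 0.05; -0.0415 -0.0224 0 0 0.05"}}

```text
clock: 2.6
tcp_pos: [0.4806, 0.2986, 0.2505]
ee_rot: [0.245, 3.132, 0.001]
force: [-0.0, 1.0, 0.6]
gripper_width: 0.0499
grip_force: 0.0
```

Request:
{"op": "move_arm", "data": {"commands": "-0.0415 -0.0224 0 0 0.05; 0 0 0.04 0 0.05; 0 0 0.04 0 0.05; 0 0 0.03 0 0.05; 0 0 0 0 0.05"}}

```text
clock: 3.1
tcp_pos: [0.5136, 0.27, 0.1357]
ee_rot: [-0.246, -3.124, 0.006]
force: [-1.2, -0.0, 0.4]
gripper_width: 0.0501
grip_force: 0.0
```

```bash
cat > c.py <<'E'
from h import *
from scipy.spatial.transform import Rotation as Ro
import plant
o=get_obs();M=Ro.from_rotvec(o["ee_rot"]).as_matrix()
print(o["clock"],o["tcp_pos"],"toolx yaw",np.degrees(np.arctan2(M[1,0],M[0,0])),"z",M[:,2].round(3),o["gripper_width"],o["force"],o["joint_positions"])
f=plant.finger_overhang;print(f() if callable(f) else f)
im=cv2.hconcat([cv2.resize(camera("top")[180:300,130:250],(400,400),interpolation=3),cv2.resize(camera("scene")[90:210,230:350],(400,400),interpolation=3)])
cv2.imwrite("pics/g.png",cv2.convertScaleAbs(im,alpha=1.6))
for c in("top","scene"):
  for r in regions_of("barrel",c)[:3]: print(c,r["rect"],round(r["confidence"],2))
for p in ((-.06),(.0),(.06)):
  for y in(-9,):
    X=np.array([.5165+p*np.cos(np.radians(y)),.271+p*np.sin(np.radians(y)),.036]);print(proj("top",X),proj("scene",X))
E
python3 c.py
```

```text
3.1 [0.51363111 0.27001775 0.13568307] toolx yaw 171.01109722971304 z [-0.008 -0.003 -1.   ] 0.050052724009892094 [-1.19937694 -0.01525203  0.43155876] [ 3.45654021e-01  3.87245346e-01 -1.34631907e-01  1.05787350e+00
  8.13280789e-05  5.02522880e-01]
0.019
top [171.2, 211.9, 15.0, 51.5] 0.87
top [162.5, 295.1, 52.8, 14.5] 0.81
top [266.5, 232.4, 34.1, 43.7] 0.71
scene [236.9, 112.4, 27.7, 37.6] 0.75
scene [290.4, 132.5, 35.2, 31.1] 0.67
scene [338.5, 266.4, 17.6, 25.3] 0.18
[174.39323697 262.90973206] [288.827781  134.6119467]
[178.00701084 238.97361949] [306.48310634 147.73736735]
[181.62191514 215.21169165] [324.78734398 161.35056049]
```

View pics/g.png

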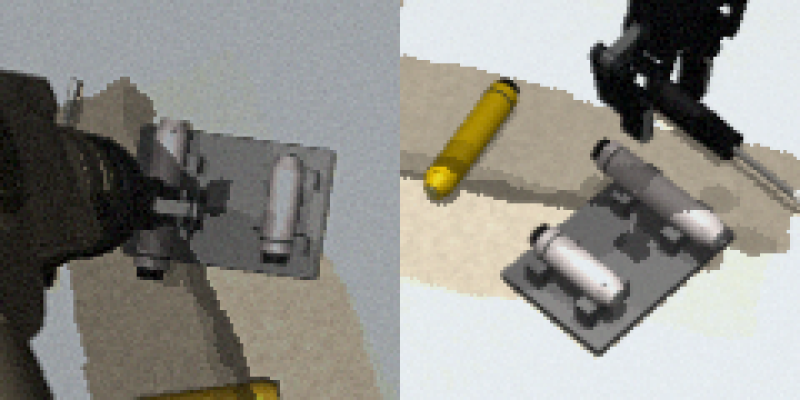

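The gripper straddles the long barrel's middle, with its tail at scene (291,135) and nose at (326,160) as predicted. Descending to grip.

Request:
{"op": "move_arm", "data": {"commands": "0 0 0.03 0 0.05; 0 0 0.03 0 0.05; 0 0 0.02 0 0.05; 0 0 0.01 0 0.05; 0 0 0 0 0.05"}}

```text
clock: 3.8
tcp_pos: [0.5168, 0.2717, 0.0506]
ee_rot: [0.245, 3.132, 0.0]
force: [-0.1, 0.6, 0.4]
gripper_width: 0.0501
grip_force: 0.0
```

Request:
{"op": "move_arm", "data": {"commands": "0 0 0 0 0.05; 0 0 0 0 0.05"}}

```text
clock: 4.0
tcp_pos: [0.518, 0.272, 0.0521]
ee_rot: [0.245, 3.129, 0.002]
force: [-0.1, 0.4, -0.1]
gripper_width: 0.05
grip_force: 0.0
```

Request:
{"op": "move_arm", "data": {"commands": "0 0 0.001 0 0.05; 0 0 0 0 0.02; 0 0 0 0 0.015; 0 0 0 0 0.015; 0 0 0 0 0.015", "force": 40}}

```text
clock: 4.5
tcp_pos: [0.5168, 0.2706, 0.0499]
ee_rot: [0.246, 3.131, -0.002]
force: [-1.1, -4.4, 4.6]
gripper_width: 0.0238
grip_force: 39.2
```

Request:
{"op": "move_arm", "data": {"commands": "0 0 0 0 0.015; 0 0 0 0 0.015; 0 0 0 0 0.015"}}

```text
clock: 4.8
tcp_pos: [0.5168, 0.2706, 0.05]
ee_rot: [0.246, 3.131, -0.002]
force: [-0.9, -3.9, 5.5]
gripper_width: 0.0234
grip_force: 39.2
```

Request:
{"op": "move_arm", "data": {"commands": "0 0 0 0 0.04; 0 0 0 0 0.04; 0 0 0.004 0 0.04; 0 0 0 0 0.015; 0 0 0 0 0.015"}}

```text
clock: 5.3
tcp_pos: [0.5161, 0.2707, 0.0448]
ee_rot: [-0.246, -3.131, 0.003]
force: [0.2, -3.6, -0.4]
gripper_width: 0.0231
grip_force: 39.3
```

Request:
{"op": "move_arm", "data": {"commands": "0 0 0 0 0.015; 0 0 0 0 0.015; 0 0 0 0 0.015"}}

```text
clock: 5.6
tcp_pos: [0.5161, 0.2708, 0.0449]
ee_rot: [-0.246, -3.131, 0.002]
force: [-1.5, -5.5, 0.0]
gripper_width: 0.0233
grip_force: 39.2
```

Request:
{"op": "move_arm", "data": {"commands": "0 0 0 0 0.04; 0 0 0 0 0.04; 0 0 -0.005 0 0.04; 0 0 0 0 0.015; 0 0 0 0 0.015"}}

```text
clock: 6.1
tcp_pos: [0.5172, 0.2705, 0.0516]
ee_rot: [0.246, 3.13, -0.003]
force: [-0.9, -5.6, 7.7]
gripper_width: 0.0233
grip_force: 38.9
```

Request:
{"op": "move_arm", "data": {"commands": "0 0 0 0 0.015; 0 0 0 0 0.015; 0 0 -0.01 0 0.015; 0 0 -0.02 0 0.015; 0 0 0 0 0.015"}}

```text
clock: 6.6
tcp_pos: [0.5185, 0.2725, 0.083]
ee_rot: [0.245, 3.128, 0.004]
force: [0.6, -0.4, -1.8]
gripper_width: 0.0232
grip_force: 39.6
```

Request:
{"op": "move_arm", "data": {"commands": "0 0 -0.04 -1 0.015; 0 0 -0.04 0 0.015; -0.0075 -0.041 0 0 0.015; -0.0075 -0.041 0 0 0.015; -0.0075 -0.041 0 0 0.015"}}

```text
clock: 7.1
tcp_pos: [0.5219, 0.1459, 0.1602]
ee_rot: [0.215, 3.133, 0.001]
force: [1.2, -0.8, -1.9]
gripper_width: 0.0233
grip_force: 40.0
```

Request:
{"op": "move_arm", "data": {"commands": "-0.0075 -0.041 0 0 0.015; -0.0075 -0.041 0 0 0.015; -0.0075 -0.041 0 0 0.015; -0.0075 -0.041 0 0 0.015; -0.0075 -0.041 0 0 0.015"}}

```text
clock: 7.6
tcp_pos: [0.5305, -0.0631, 0.1598]
ee_rot: [0.217, 3.134, 0.001]
force: [0.7, -0.1, -2.1]
gripper_width: 0.0233
grip_force: 40.0
```

Request:
{"op": "move_arm", "data": {"commands": "-0.0075 -0.041 0 0 0.015; -0.0075 -0.041 0 0 0.015; 0 0 0.03 0 0.015; 0 0 0.02 0 0.015; 0 0 0 0 0.015"}}

```text
clock: 8.1
tcp_pos: [0.5318, -0.1443, 0.1068]
ee_rot: [-0.219, -3.128, -0.004]
force: [-0.1, 0.3, -2.4]
gripper_width: 0.0234
grip_force: 40.0
```

```bash
cat > d.py <<'E'
from h import *
from scipy.spatial.transform import Rotation as Ro
o=get_obs();M=Ro.from_rotvec(o["ee_rot"]).as_matrix()
print(o["clock"],o["tcp_pos"],"toolx yaw",np.degrees(np.arctan2(M[1,0],M[0,0])),o["gripper_width"],o["force"])
im=cv2.hconcat([cv2.resize(camera("top")[150:270,300:420],(400,400),interpolation=3),cv2.resize(camera("scene")[230:350,170:290],(400,400),interpolation=3)])
cv2.imwrite("pics/k.png",cv2.convertScaleAbs(im,alpha=1.6))
for q in("barrel_nose","barrel_tail"): print(q,[(np.round(r["at"],1),round(r["confidence"],2)) for r in landmark_of(q,"scene")+landmark_of(q,"top")])
E
python3 d.py
```

```text
8.1 [ 0.53176805 -0.14431835  0.10676316] toolx yaw 171.9943606332101 0.02338446314562309 [-0.10660599  0.32074626 -2.42528867]
barrel_nose [(array([257.2, 215.7]), 0.9), (array([297.3, 166.1]), 0.51), (array([254.3, 324.4]), 0.36), (array([268. , 234.1]), 0.87), (array([211.5, 296.6]), 0.64), (array([349.8, 204. ]), 0.52)]
barrel_tail [(array([261.2, 113.9]), 0.7), (array([200.9, 218.3]), 0.56), (array([345.3, 252.8]), 0.68), (array([200.2, 242.4]), 0.59), (array([296.8, 267.5]), 0.57)]
```

View pics/k.png

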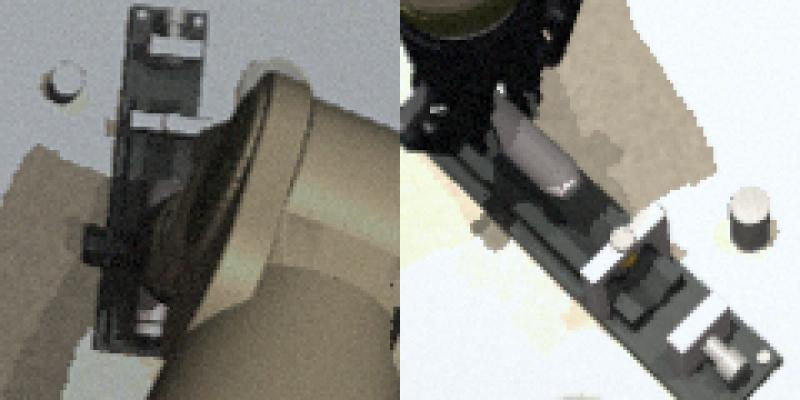

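The barrel is held over the groove. Its nose is at scene (221,286), short of the bridge at (236,302), and points at the stop. Lowering in small steps.

Request:
{"op": "move_arm", "data": {"commands": "0 0 0.025 0 0.015; 0 0 0.015 0 0.015; 0 0 0.004 0 0.015; 0 0 0 0 0.015; 0 0 0 0 0.015"}}

```text
clock: 8.9
tcp_pos: [0.535, -0.1452, 0.0674]
ee_rot: [0.217, 3.132, -0.001]
force: [-0.2, 1.2, -1.8]
gripper_width: 0.0232
grip_force: 40.0
```

```bash
cat > e.py <<'E'
from h import *
u=np.array([np.cos(np.radians(-8)),np.sin(np.radians(-8))])
o=get_obs();p=np.array(o["tcp_pos"]);d=p[:2]-[.5884,-.152];print("fixture coords x",d@u,"y",d@[-u[1],u[0]],"z",p[2],o["force"])
for c in("scene","top"):
    camera(c)
    for q in("barrel_nose","stop_face","bridge","plunger_tip","barrel_tail","fixture"):
        for r in landmark_of(q,c)[:2]:
            X=at(c,r["at"],dict(barrel_nose=p[2]-.0145,barrel_tail=p[2]-.0145,stop_face=.04,plunger_tip=.05,bridge=.082,fixture=0)[q]);d=X[:2]-[.5884,-.152]
            print(c,q,round(r["confidence"],2),"x",(d@u).round(4),"y",(d@[-u[1],u[0]]).round(4))
E
python3 e.py
```

```text
fixture coords x -0.05379057075965463 y -0.0006448161436793914 z 0.06737551560452822 [-0.24822623  1.16442967 -1.80602819]
scene barrel_nose 0.84 x 0.0123 y 0.0064
scene barrel_nose 0.74 x -0.0767 y 0.1773
scene stop_face 0.84 x 0.095 y 0.0007
scene stop_face 0.18 x 0.1662 y 0.1962
scene bridge 0.93 x 0.0476 y 0.0017
scene plunger_tip 0.53 x 0.0487 y -0.0003
scene barrel_tail 0.85 x -0.2737 y 0.4002
scene fixture 0.59 x 0.0001 y -0.004
top barrel_nose 0.81 x -0.261 y 0.3082
top barrel_nose 0.62 x -0.0977 y 0.1894
top stop_face 0.7 x 0.0905 y -0.0002
top bridge 0.84 x 0.0385 y 0.0042
top bridge 0.17 x -0.1338 y 0.3222
top plunger_tip 0.48 x 0.0494 y 0.0007
top plunger_tip 0.48 x 0.0647 y 0.0821
top barrel_tail 0.66 x -0.1709 y 0.0993
top barrel_tail 0.61 x -0.2883 y 0.4057
top fixture 0.84 x 0.0085 y 0.0082
```

Request:
{"op": "move_arm", "data": {"commands": "0 0 0.006 0 0.015; 0 0 0.002 0 0.015; 0 0 0 0 0.015; 0 0 0.002 0 0.015; 0 0 0 0 0.015"}}

```text
clock: 10.1
tcp_pos: [0.5343, -0.1449, 0.0562]
ee_rot: [0.218, 3.134, 0.0]
force: [0.7, 0.2, -1.6]
gripper_width: 0.023
grip_force: 40.1
```

Request:
{"op": "move_arm", "data": {"commands": "0 0 0.001 0 0.015; 0 0 0 0 0.015; 0 0 0 0 0.015"}}

```text
clock: 10.4
tcp_pos: [0.5345, -0.1447, 0.0559]
ee_rot: [0.217, 3.133, 0.001]
force: [-1.1, 2.6, 5.0]
gripper_width: 0.0231
grip_force: 40.7
```

Request:
{"op": "move_arm", "data": {"commands": "0 0 0.001 0 0.015; 0 0 0 0 0.03; 0 0 0 0 0.045; 0 0 0 0 0.045; 0 0 0 0 0.045"}}

```text
clock: 10.9
tcp_pos: [0.5342, -0.1451, 0.0541]
ee_rot: [-0.218, -3.134, 0.0]
force: [-0.6, -0.7, -0.6]
gripper_width: 0.045
grip_force: 0.0
```

Request:
{"op": "move_arm", "data": {"commands": "0 0 0 0 0.045; 0 0 -0.03 0 0.045; 0 0 -0.04 0 0.045; 0.04 0 0 0 0; 0.047 0 0 0 0"}}

```text
clock: 11.4
tcp_pos: [0.4499, -0.1341, 0.1259]
ee_rot: [0.216, 3.129, -0.003]
force: [-1.0, -0.5, 0.1]
gripper_width: 0.017
grip_force: 0.0
```

```bash
python3 e.py; python3 d.py
```

```text
fixture coords x -0.13961377847880668 y -0.001536850087007509 z 0.1258805921138384 [-1.01157957 -0.49111203  0.05454764]
scene barrel_nose 0.68 x -0.0485 y 0.1529
scene barrel_nose 0.66 x -0.209 y 0.2577
scene stop_face 0.84 x 0.0924 y 0.004
scene bridge 0.73 x 0.0473 y 0.0069
scene plunger_tip 0.55 x 0.0465 y 0.001
scene barrel_tail 0.93 x -0.237 y 0.3574
scene barrel_tail 0.81 x -0.1301 y 0.074
scene fixture 0.67 x 0.0012 y -0.0035
top barrel_nose 0.88 x 0.0046 y 0.0128
top barrel_nose 0.84 x -0.0938 y 0.1906
top stop_face 0.5 x 0.0872 y 0.004
top bridge 0.76 x 0.0388 y 0.006
top plunger_tip 0.56 x 0.0497 y -0.0026
top barrel_tail 0.92 x -0.1099 y 0.0129
top barrel_tail 0.92 x -0.2872 y 0.4019
top fixture 0.93 x -0.0002 y 0.0062
top fixture 0.17 x -0.0442 y -0.0066
12.1 [ 0.4483619  -0.13299047  0.12411254] toolx yaw 172.05405905778548 -0.00023590533347426284 [ 0.50730156 -0.30248613  0.23615852]
barrel_nose [(array([235.6, 147.3]), 0.64), (array([226. , 296.6]), 0.62), (array([256.5, 216. ]), 0.55), (array([344. , 200.3]), 0.96), (array([264.6, 234.6]), 0.85), (array([212.7, 298.6]), 0.69)]
barrel_tail [(array([180.5, 256.7]), 0.9), (array([202.4, 217.9]), 0.68), (array([262.2, 117.5]), 0.64), (array([206. , 279.2]), 0.27), (array([297.3, 270. ]), 0.95), (array([340.8, 249.9]), 0.87), (array([165.8, 305. ]), 0.72)]
```

View pics/k.png

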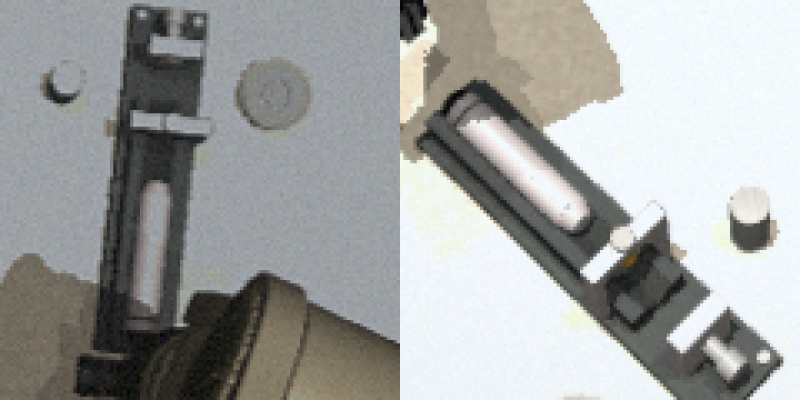

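The barrel lies seated in the groove. Its nose is at scene (346−170 crop), short of the bridge, and its tail is at about x = −0.115 in the fixture. The fingers are shut behind the tail. I lower them to axis height and approach.

Request:
{"op": "move_arm", "data": {"commands": "0 0 0.03 0 0; 0 0 0.025 0 0; 0 0 0.012 0 0; 0 0 0.002 0 0; 0 0 0 0 0"}}

```text
clock: 12.9
tcp_pos: [0.4479, -0.1329, 0.0552]
ee_rot: [-0.218, -3.133, -0.001]
force: [0.4, 0.2, 0.0]
gripper_width: 0.0
grip_force: 0.0
```

Request:
{"op": "move_arm", "data": {"commands": "-0.003 0 0 0 0; -0.003 0 0 0 0; -0.002 0 0 0 0; -0.002 0 0 0 0; 0 0 0 0 0"}}

```text
clock: 13.4
tcp_pos: [0.4585, -0.1345, 0.0555]
ee_rot: [0.218, 3.133, -0.0]
force: [0.3, 0.7, 0.5]
gripper_width: 0.0004
grip_force: 0.0
```

Request:
{"op": "move_arm", "data": {"commands": "-0.002 0 0 0 0; -0.002 0 0 0 0; -0.002 0 0 0 0; -0.002 0 0 0 0; -0.002 0 0 0 0"}}

```text
clock: 13.9
tcp_pos: [0.4671, -0.1355, 0.055]
ee_rot: [-0.218, -3.132, -0.0]
force: [-2.9, -0.5, 1.2]
gripper_width: -0.0001
grip_force: 1.4
```

Request:
{"op": "move_arm", "data": {"commands": "-0.002 0 0 0 0; -0.002 0 0 0 0; -0.002 0 0 0 0; -0.002 0 0 0 0; -0.002 0 0 0 0"}}

```text
clock: 14.4
tcp_pos: [0.478, -0.1371, 0.0552]
ee_rot: [0.218, 3.134, 0.0]
force: [-0.9, 0.2, -0.3]
gripper_width: -0.0
grip_force: 0.6
```

Request:
{"op": "move_arm", "data": {"commands": "-0.003 0 0 0 0; -0.003 0 0 0 0; -0.003 0 0 0 0; -0.003 0 0 0 0; -0.003 0 0 0 0"}}

```text
clock: 14.9
tcp_pos: [0.4929, -0.1392, 0.0553]
ee_rot: [0.218, 3.134, 0.0]
force: [-1.3, 0.6, 0.1]
gripper_width: 0.0
grip_force: 0.7
```

Request:
{"op": "move_arm", "data": {"commands": "-0.002 0 0 0 0; -0.002 0 0 0 0; -0.002 0 0 0 0; -0.002 0 0 0 0; -0.002 0 0 0 0"}}

```text
clock: 15.4
tcp_pos: [0.5027, -0.1406, 0.0553]
ee_rot: [0.218, 3.134, 0.0]
force: [-1.4, 0.6, -0.9]
gripper_width: -0.0004
grip_force: 0.8
```

Request:
{"op": "move_arm", "data": {"commands": "-0.002 0 0 0 0; -0.002 0 0 0 0; -0.002 0 0 0 0; -0.002 0 0 0 0; -0.002 0 0 0 0"}}

```text
clock: 15.9
tcp_pos: [0.5092, -0.1415, 0.055]
ee_rot: [-0.218, -3.127, 0.0]
force: [-12.2, -0.4, 8.4]
gripper_width: -0.0001
grip_force: 6.0
```

Request:
{"op": "move_arm", "data": {"commands": "-0.002 0 0 0 0; -0.002 0 0 0 0; -0.002 0 0 0 0; -0.002 0 0 0 0; -0.002 0 0 0 0"}}

```text
clock: 16.4
tcp_pos: [0.5202, -0.1431, 0.0551]
ee_rot: [-0.218, -3.13, 0.0]
force: [-8.0, -1.3, 5.6]
gripper_width: -0.0
grip_force: 4.1
```

```bash
python3 e.py | grep -E "coords|nose|tail|stop"
```

```text
fixture coords x -0.06881639936695293 y -0.0006540955357525445 z 0.0550696698741549 [-8.048518   -1.33047445  5.64519122]
scene barrel_nose 0.85 x 0.068 y 0.0011
scene barrel_nose 0.72 x -0.0819 y 0.1821
scene barrel_tail 0.86 x -0.0636 y 0.0009
scene barrel_tail 0.84 x -0.1687 y 0.097
top barrel_nose 0.59 x -0.0941 y 0.1946
top barrel_nose 0.56 x -0.2634 y 0.3055
top stop_face 0.53 x 0.0919 y -0.0052
top barrel_tail 0.83 x -0.1667 y 0.1001
top barrel_tail 0.63 x -0.2951 y 0.4123
```

Request:
{"op": "move_arm", "data": {"commands": "-0.002 0 0 0 0; -0.002 0 0 0 0; -0.002 0 0 0 0; -0.002 0 0 0 0; -0.002 0 0 0 0"}}

```text
clock: 17.6
tcp_pos: [0.53, -0.1445, 0.0551]
ee_rot: [-0.218, -3.129, 0.0]
force: [-8.9, -0.8, 4.9]
gripper_width: 0.0002
grip_force: 4.1
```

Request:
{"op": "move_arm", "data": {"commands": "-0.001 0 0 0 0; -0.001 0 0 0 0; -0.001 0 0 0 0; -0.001 0 0 0 0; -0.001 0 0 0 0"}}

```text
clock: 18.1
tcp_pos: [0.535, -0.1452, 0.0551]
ee_rot: [-0.219, -3.13, 0.0]
force: [-7.7, -1.3, 4.8]
gripper_width: 0.0003
grip_force: 4.0
```

Request:
{"op": "move_arm", "data": {"commands": "-0.001 0 0 0 0; -0.001 0 0 0 0; -0.001 0 0 0 0"}}

```text
clock: 18.4
tcp_pos: [0.538, -0.1457, 0.0551]
ee_rot: [-0.219, -3.13, 0.0]
force: [-8.2, -1.1, 4.7]
gripper_width: 0.0001
grip_force: 4.0
```

```bash
python3 e.py | grep -E "coords|nose|tail|stop"
```

```text
fixture coords x -0.05081459028584188 y -0.0007863628387088813 z 0.05507265253128849 [-8.2303449  -1.14572414  4.67708777]
scene barrel_nose 0.83 x -0.0803 y 0.1801
scene barrel_nose 0.77 x -0.2508 y 0.2935
scene stop_face 0.89 x 0.0932 y 0.0001
scene barrel_tail 0.94 x -0.2834 y 0.4015
scene barrel_tail 0.6 x -0.0465 y 0.0016
top barrel_nose 0.86 x -0.2643 y 0.3034
top barrel_nose 0.76 x -0.0915 y 0.1876
top stop_face 0.58 x 0.0904 y 0.0013
top barrel_tail 0.88 x -0.3005 y 0.4181
top barrel_tail 0.57 x -0.1747 y 0.1047
```

Request:
{"op": "move_arm", "data": {"commands": "-0.001 0 0 0 0; -0.001 0 0 0 0; -0.0005 0 0 0 0; -0.0005 0 0 0 0"}}

```text
clock: 19.5
tcp_pos: [0.541, -0.1461, 0.0551]
ee_rot: [-0.219, -3.13, 0.0]
force: [-8.8, -0.8, 5.8]
gripper_width: -0.0001
grip_force: 3.9
```

Request:
{"op": "move_arm", "data": {"commands": "-0.0005 0 0 0 0; -0.0005 0 0 0 0; -0.0005 0 0 0 0; -0.0005 0 0 0 0"}}

```text
clock: 19.9
tcp_pos: [0.543, -0.1464, 0.0551]
ee_rot: [-0.219, -3.13, 0.0]
force: [-8.0, -1.4, 4.3]
gripper_width: -0.0001
grip_force: 3.8
```

Request:
{"op": "move_arm", "data": {"commands": "-0.0005 0 0 0 0; -0.0005 0 0 0 0; -0.0005 0 0 0 0; -0.0005 0 0 0 0"}}

```text
clock: 20.3
tcp_pos: [0.5449, -0.1467, 0.0551]
ee_rot: [-0.219, -3.13, 0.001]
force: [-7.7, -2.3, 4.9]
gripper_width: 0.0002
grip_force: 3.8
```

Request:
{"op": "move_arm", "data": {"commands": "-0.0005 0 0 0 0; -0.0005 0 0 0 0; -0.0005 0 0 0 0; -0.0005 0 0 0 0"}}

```text
clock: 20.7
tcp_pos: [0.547, -0.147, 0.0551]
ee_rot: [-0.219, -3.13, 0.001]
force: [-7.7, -0.6, 5.0]
gripper_width: 0.0
grip_force: 3.9
```

Request:
{"op": "move_arm", "data": {"commands": "-0.0005 0 0 0 0; -0.0005 0 0 0 0; -0.0005 0 0 0 0"}}

```text
clock: 21.0
tcp_pos: [0.5485, -0.1472, 0.0551]
ee_rot: [-0.219, -3.13, 0.001]
force: [-7.5, -2.4, 4.9]
gripper_width: -0.0002
grip_force: 3.8
```

Request:
{"op": "move_arm", "data": {"commands": "-0.0005 0 0 0 0; -0.0005 0 0 0 0; -0.0005 0 0 0 0"}}

```text
clock: 21.3
tcp_pos: [0.5499, -0.1474, 0.0551]
ee_rot: [-0.219, -3.13, 0.001]
force: [-7.6, -1.5, 4.8]
gripper_width: 0.0001
grip_force: 3.8
```

Request:
{"op": "move_arm", "data": {"commands": "-0.0005 0 0 0 0; -0.0005 0 0 0 0; -0.0005 0 0 0 0"}}

```text
clock: 21.6
tcp_pos: [0.5514, -0.1477, 0.0551]
ee_rot: [-0.219, -3.13, 0.001]
force: [-7.5, -1.3, 4.4]
gripper_width: 0.0001
grip_force: 3.8
```

Request:
{"op": "move_arm", "data": {"commands": "-0.0005 0 0 0 0; -0.0005 0 0 0 0; -0.0005 0 0 0 0"}}

```text
clock: 21.9
tcp_pos: [0.5529, -0.1479, 0.0551]
ee_rot: [-0.219, -3.13, 0.001]
force: [-7.9, -1.7, 4.8]
gripper_width: -0.0002
grip_force: 3.8
```

Request:
{"op": "move_arm", "data": {"commands": "-0.0005 0 0 0 0; -0.0005 0 0 0 0; -0.0005 0 0 0 0"}}

```text
clock: 22.2
tcp_pos: [0.5531, -0.1478, 0.0551]
ee_rot: [-0.219, -3.127, 0.001]
force: [-11.6, -1.9, 8.0]
gripper_width: 0.0003
grip_force: 6.1
```

The motion has stopped and the force is rising, which suggests the stop. One small step to confirm.

Request:
{"op": "move_arm", "data": {"commands": "-0.0005 0 0 0 0; -0.0005 0 0 0 0; 0 0 0 0 0"}}

```text
clock: 22.5
tcp_pos: [0.5531, -0.1478, 0.055]
ee_rot: [-0.219, -3.125, 0.001]
force: [-14.5, -1.7, 10.5]
gripper_width: -0.0004
grip_force: 6.9
```

```bash
python3 e.py | grep -E "coords|stop"; python3 - <<'E'
from h import *
im=cv2.resize(camera("scene")[270:350,200:280],(600,600),interpolation=3);cv2.imwrite("pics/n.png",cv2.convertScaleAbs(im,alpha=1.5))
E
```

```text
fixture coords x -0.03551125918099403 y -0.0007836897505262081 z 0.054998906351144454 [-14.52926286  -1.70350296  10.53790204]
scene stop_face 0.62 x 0.0944 y 0.0048
top stop_face 0.63 x 0.0919 y -0.0009
```

View pics/n.png

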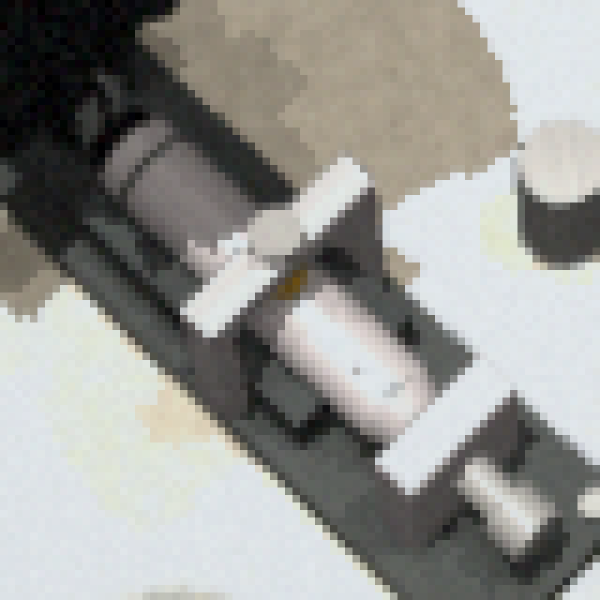

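The picture shows the barrel under the bridge with its nose up to the stop at scene (255,329), and the force is stiff and light. Backing off gently along the groove, then up.

Request:
{"op": "move_arm", "data": {"commands": "0.001 0 0 0 0; 0.001 0 0 0 0; 0.002 0 0 0 0; 0.003 0 0 0 0; 0.008 0 0 0 0"}}

```text
clock: 23.75
tcp_pos: [0.5438, -0.1463, 0.0556]
ee_rot: [0.217, 3.132, -0.0]
force: [-0.6, -0.4, -0.6]
gripper_width: -0.0001
grip_force: 0.0
```

Request:
{"op": "move_arm", "data": {"commands": "0.02 0 0 0 0; 0 0 -0.04 0 0; 0.02 0 -0.04 0 0; 0.04 0 -0.03 0 0; 0.04 0 0 0 0"}}

```text
clock: 24.25
tcp_pos: [0.4258, -0.1306, 0.1694]
ee_rot: [0.216, 3.126, -0.005]
force: [-0.1, -0.3, -0.1]
gripper_width: -0.0002
grip_force: 0.0
```

Request:
{"op": "move_arm", "data": {"commands": "0 0.04 0 0 0; 0 0.04 0 0 0; 0 0 0 0 0; 0 0 0 0 0"}}

```text
clock: 24.65
tcp_pos: [0.435, -0.0496, 0.1656]
ee_rot: [0.214, 3.133, -0.0]
force: [-0.4, -0.6, 0.1]
gripper_width: 0.0005
grip_force: 0.0
```

```bash
python3 e.py | grep -E "nose|coords|tail|stop"; python3 - <<'E'
from h import *
a=cv2.resize(camera("scene")[250:350,180:280],(400,400),interpolation=3);b=cv2.resize(camera("top")[140:260,300:420],(400,400),interpolation=3)
cv2.imwrite("pics/z.png",cv2.convertScaleAbs(cv2.hconcat([b,a]),alpha=1.5))
E
```

```text
fixture coords x -0.16619486713999365 y 0.0800579125840564 z 0.16555581601816988 [-0.44565077 -0.5567378   0.08261792]
scene barrel_nose 0.84 x 0.1294 y -0.0237
scene barrel_nose 0.76 x -0.036 y 0.1359
scene stop_face 0.7 x 0.094 y 0.0001
scene barrel_tail 0.77 x -0.2099 y 0.3319
scene barrel_tail 0.61 x 0.0081 y -0.0224
top barrel_nose 0.76 x 0.0773 y 0.0161
top barrel_nose 0.71 x -0.1003 y 0.1872
top stop_face 0.52 x 0.0886 y -0.0032
top barrel_tail 0.85 x -0.2774 y 0.3964
top barrel_tail 0.73 x -0.162 y 0.106
```

View pics/z.png

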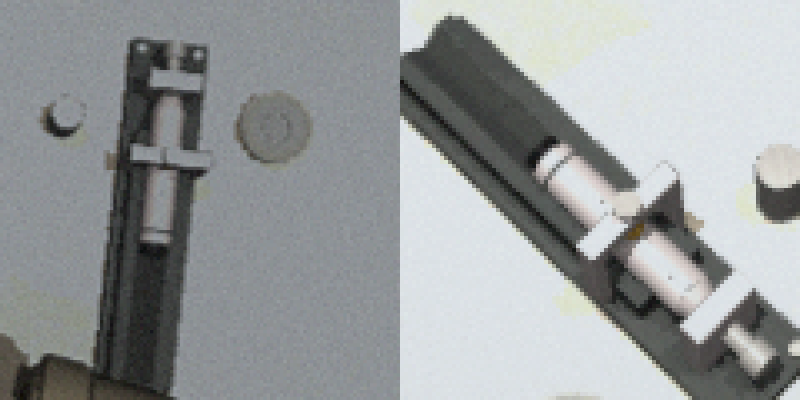

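The barrel lies in the groove under the bridge with its nose at the stop. In the top view it runs from the tail at (346,213) to the nose at (351,168). The arm is clear and the post and dish haven't moved. Handing in.

```bash
python3 -c "
from plant import *
print(close_job())"
```

```text
the job is handed in; nothing more can be done
None
```

The longer barrel lies in the V-groove, pushed under the plunger until its nose bore lightly on the end stop (about 15 N total push, roughly half of it sliding drag), then released; the job was handed in at about 25 s of the 64 s allowed.

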